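Stow the lipstick case under the vanity case's lift-over sliding tray

TASK

Put the square rose-gold lipstick case away in the covered compartment of the wooden vanity case: take the bamboo tray by its handle bar, lift it over the stop bumps on its runners and slide it across to the other end, then lay the lipstick case flat on the floor of the compartment this uncovers, setting it down rather than dropping it. Bring the tray back over the bumps so that it sits down level in its parked place over the lipstick case, let go, and leave everything else on the counter as it stands.

Things in the scene. Friction and masses are not known exactly. Their poses are not given: they have to be found in the camera images.
- case: Vanity case, fixed: open-topped dark wooden box, 196 mm (x) x 320 mm (y) x 63 mm tall; floor 4 mm, walls 8 mm. Origin: centre of the underside, z up. The tray travels along its y on runners inside the long walls (|x| 72 to 90 mm, solid to the floor, top 35 mm above the counter). A divider on the floor at y = 0 (4 mm thick, top at 26 mm) parts two compartments, each 150 (y) x 144 mm.
- bump (a point): Top centre of the stop bump on the +x runner; the -x runner has its twin. Aluminium, 5 mm high (top 40 mm above the counter), 6 mm long: case y = -22 to -16 mm, full runner width.
- lip (a point): Underside, at mid-length, of the +x keeper lip; the -x side has its twin. These aluminium strips run the whole length of the long walls and overhang the runners (|x| beyond 83 mm, underside 59, top 63 mm above the counter): the tray can be raised 12 mm at most and cannot be taken out.
- well (a point): Centre of the floor of the compartment at the case's +y end, the one the parked tray covers (on the floor's upper face, 4 mm above the counter; 30 mm high under the tray). With the tray at the -y end, an opening 144 x 144 mm above it is free.
- tray: Loose bamboo tray in the case: 176 mm (x, over its side flanges) x 160 mm (y), 28 mm deep, about 0.25 kg, axes parallel to the case's, 2 mm play sideways. Origin: centre of its underside, 34 mm above the counter when down. Parked at the case's +y end its origin is at case y = 64 to 72 mm; at the -y end about y = -72 mm (140 mm of travel).
- tray_foot (a point): Underside of the tray's -y, +x foot. Four white feet, 10 mm square, 7 mm high, under the flanges' corners ride on the runners. Parked, the two -y feet stand behind the bumps; raised over 5 mm (aim for 8) the tray will travel; with the feet 20 mm past the bumps it can be let down and slides freely. Coming back they meet the bumps at tray origin y = +48 mm; lift again.
- tray_bar (a point): Centre of the tray's aluminium handle bar, 54 mm above the tray's underside (88 mm above the counter when down): 90 mm long along the tray's x, 12 mm thick along its y, 14 mm tall, on a post near each end. Pinch it from above across the 12 mm. Free space below the bar; the rims of tray and case are 62 and 63 mm above the counter.
- lipstick: The lipstick case: a square rose-gold aluminium bar 80 mm long (its x) x 24 x 24 mm with a thin brass band about the middle, 40 g, lying on its side on the counter. Origin: centre of its underside; z up.
- lipstick_center (a point): Centre of the lipstick case, 12 mm above whatever it lies flat on.
- compact: Bystander: round rose-gold powder compact, 72 mm across, 16 mm high. Origin: centre of its underside.
- tumbler: Bystander: white ceramic tumbler, 76 mm across, 95 mm tall. Origin: centre of its underside.
- perfume: Bystander: rectangular glass perfume bottle, 28 x 56 mm, 90 mm tall with its cap. Origin: centre of its underside.
- comb: Bystander: bamboo comb, 170 mm long (its x), 36 mm wide, lying flat. Origin: near its middle, on the underside.
- jar: Bystander: white cream jar with metal lid, 64 mm across, 50 mm tall. Origin: centre of its underside.
- hairbrush: Bystander: wooden paddle hairbrush lying bristles up, 220 mm long (its x, handle to -x), 62 mm wide, 34 mm high. Origin: underside, where handle and head meet.
- dispenser: Bystander: amber glass soap dispenser with pump, 68 mm across, 173 mm tall. Origin: centre of its underside.
- carousel_rim (a point): Bystander: a point on the rim of the clear acrylic two-tier turntable organiser (216 mm across, 190 mm tall with its bottles, at the far left of the counter), 108 mm from its axis; it spins easily when touched.
Not all that is in view belongs to the job. Of the things that look like the lipstick, take the one that is nearest to the robot's base at the start.

How it is judged (in metres and radians):
On the way, in this order (a step that is already met when the one before it is completed fails the run):
1. the tray has been lifted over the bumps and slid across, clear of the +y compartment (y of tray in the frame of case below -0.045 m), for 0.2 s.
2. the lipstick case lies flat on the floor of the +y compartment (y of lipstick_center in the frame of case between 0.008 and 0.15 m and x of lipstick_center in the frame of case between -0.07 and 0.07 m and z of lipstick_center in the frame of case below 0.021 m), for 0.2 s.
At the end, for the whole second after the job is handed in: The lipstick case lies at rest flat on the floor of the +y compartment (centre under 21 mm above the counter) and the tray is at rest in its parked place over it: origin beyond 62.5 mm along the case's +y, under 36.5 mm above the counter, tilt under 0.03 rad (all of step 2 and y of tray in the frame of case above 0.0625 m and z of tray in the frame of case below 0.0365 m and angle between tray's own z axis and vertical below 0.03 rad and linear speed of each of tray, lipstick below 0.02 m/s); the robot touches nothing.
It fails at once if the lipstick case is dropped into the vanity case (faster than 0.8 m/s, a fall of more than about 30 mm) (horizontal distance between lipstick_center and case below 0.2 m and height (world z) of lipstick_center below 0.08 m and linear speed of lipstick above 0.8 m/s).
It fails at once if a bystander is moved more than 30 mm or the turntable organiser is turned by that much at its rim (distance of any of compact, tumbler, perfume, comb, jar, hairbrush, dispenser, carousel_rim from where it was at the start of the episode above 0.03 m).
It also fails if it takes over 67 s, if anything falls off the work surface, if the arm or the gripper's body presses on something with over 40 N, if the wrist force passes 120 N, or if a joint passes its speed limit or range.

ROBOT

A 6-joint arm with a two-finger parallel gripper is mounted at the origin on the work surface. World frame = base frame: x ahead of the robot, y to its left, z up, the work surface at z = 0. Lengths are in m, angles in degrees, forces in N, time in s.
With the tool pointing down it reaches from about 0.35 to 0.875 m from the base axis. Payload 4.2 kg.
Tool frame: the origin (TCP) lies at the very end of the fingers, on their centre line; the grasp point (between the pads) lies 19 mm behind it (r.grip_point_offset is the distance from the TCP to the grasp point, in m); z points along the fingers, y is the line along which they close (so a half turn about z gives the same grasp; the last joint's range is limited). The gripper opens to 87 mm and grips with 3 to 60 N. Pads are 19 mm wide; open, the fingers measure 117 mm over their backs; the gripper's body (75 mm by 190 mm) begins 51 mm behind the grasp point.
Start: joints at [-55.772, 22.042, 0.453, 0, -68.411, -14.817], TCP at [0.208, -0.589, 0.223] pointing down, gripper open.
Joint ranges: [-179.83, 179.83], [-69.29, 118.12], [-61.27, 80.66], [-181.25, 117.63], [-171.15, -9.14], [-177.46, 177.46]. Speed limits (degrees/s): [159.86, 159.86, 180, 180, 180, 180].

INTERFACE

Orientations are given as a 3x3 rotation matrix whose columns are the frame's x, y, z axes.
In Python, from station import r, cams gives the robot as it stands. The module is installed in compiled form; this text tells all that it offers.
- The arm moves only by the shell command python3 -m handwheel 'ROWS'. ROWS is JSON, a list that holds one entry, the list of rows, each a list of 7 numbers: the turn, a rotation vector about the tool's x, y, z in units of 6 degrees (1.0 is 6 degrees), then the shift along the tool's x, y, z in m, then the finger opening in m, from 0 to 0.087. In form: [[[ax, ay, az, x, y, z, jaw], ...]]. A call has 1 to 12 rows; each row shifts and turns the commanded pose from where the row before left it, along the tool's axes as they then stand; what a row does not reach is not made up. A row lasts 1/10 s, in which the tool goes at most 50 mm and 8.59 degrees, less where a joint would pass 70% of its speed; a pose out of reach is approached as far as the arm can. A call with a gripper value outside its range is refused whole. The fingers move at their own pace and stop on an object; the grip force is fixed at half the most. Time passes only in rows, so rows that do not move let the fingers close. It gives the time, the measured TCP pose, the force, the opening and the grip force at its end, in the units of the state.
- r.sense(): the state, without advancing time (a new reading comes with each control period).
- cams.capture(name): name is "side" or "top"; returns the picture (384x512x3 uint8, red, green, blue); there is no depth.
- cams.get_calibration(name): a dict with "camera_matrix" (3x3 intrinsics, pixels), "rvec" (rotation vector, rad) and "tvec" (3), from world to camera coordinates, as OpenCV has them. Camera axes: x right, y down, z forward; pixel columns grow to the right and rows downward; lengths in m; the calibration is good to about 2 mm. A picture is of the moment at which its call begins. get_calibration takes no time and is no camera call.
- r.finish_job(): hands the job in; it is judged then, once.
The state is a dict: "time_s": time; "joints": joint angles; "joint_velocities": joint speeds; "effort": joint torques, N m; "tcp_pos": TCP position; "ee_rot": TCP orientation; "wrist_force": force on the tool from outside, world axes, zero at the start; "moment": the same for the moment, N m; "gripper_width": opening from 0.0 (shut) to 1.0 (fully open); "gripper_force": force on a finger pad.
Only numpy, scipy, OpenCV 4.12 (cv2) and the standard library are available. Lean on these libraries where they do the work, as an engineer would, in place of code of your own. Each camera call takes 0.05 s, during which the arm holds its last target. There are 200 camera calls.

## Working session

There is one attempt and no reset: what is moved stays moved. The work goes in short steps, Python scripts to look and compute and a shell command to move; the robot and the scene stay as the last step left them, time stands still between calls to the robot, and variables do not carry over. Pictures are saved under pics/ and viewed, at most 10 in all, crops included, and the job is handed in when it is done.

```bash
mkdir -p pics
python3 - <<'E'
from station import r,cams
import cv2,numpy as np
for n in("top","side"):
    im=cams.capture(n); cv2.imwrite(f"pics/{n}0.png",cv2.cvtColor(im,cv2.COLOR_RGB2BGR))
    c=cams.get_calibration(n); R=cv2.Rodrigues(np.array(c["rvec"]))[0]
    print(n,np.round(c["camera_matrix"],1).tolist(),np.round(-R.T@np.array(c["tvec"]).ravel(),3),np.round(R,3).tolist())
s=r.sense();print(s["time_s"],s["tcp_pos"],np.round(s["ee_rot"],3).tolist(),s["gripper_width"],r.grip_point_offset)
E
```

```text
top [[458.9, 0.0, 247.2], [0.0, 458.9, 192.9], [0.0, 0.0, 1.0]] [0.415 0.002 1.456] [[-0.024, -1.0, -0.0], [-0.997, 0.024, -0.073], [0.072, -0.001, -0.997]]
side [[391.8, 0.0, 254.0], [0.0, 391.8, 191.9], [0.0, 0.0, 1.0]] [-0.19  -0.705  1.069] [[0.696, -0.718, -0.003], [-0.5, -0.482, -0.72], [0.515, 0.502, -0.694]]
0.1 [ 0.20757236 -0.58895919  0.221594  ] [[-0.943, -0.332, -0.001], [-0.332, 0.943, 0.002], [0.0, 0.002, -1.0]] 0.9997571202626286 0.0187
```

View pics/top0.png

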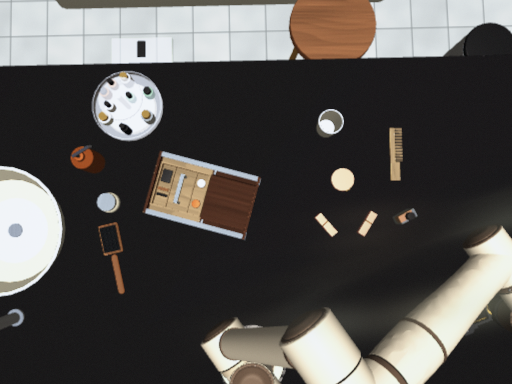

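View pics/side0.png

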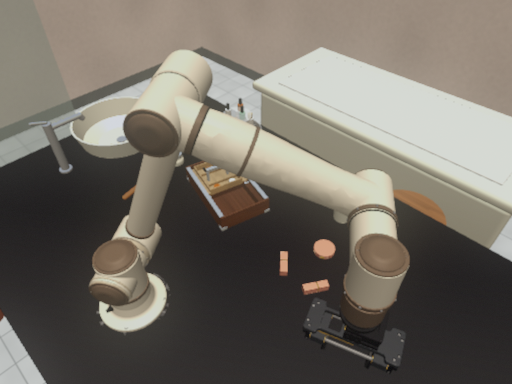

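Top view: the case is at about (203,195), with the tray at its left (+y) end and the bar at (180,188). There are two lipstick look-alikes, at (327,225) and (368,223). The round compact at (343,180) and the perfume at (405,216) are also near. Next I'll measure these and look at a close crop.

```bash
cat > h.py <<'E'
import cv2,numpy as np
from station import r,cams
def cal(n):
    c=cams.get_calibration(n);return np.array(c["camera_matrix"]),cv2.Rodrigues(np.array(c["rvec"]))[0],np.array(c["tvec"]).ravel()
def ray(n,px,z):
    K,R,t=cal(n);o=-R.T@t;d=R.T@np.linalg.solve(K,[px[0],px[1],1.]);return o+d*(z-o[2])/d[2]
def proj(n,P):
    K,R,t=cal(n);q=K@(R@np.array(P)+t);return q[:2]/q[2]
def snap(n,f=None):
    im=cv2.cvtColor(cams.capture(n),cv2.COLOR_RGB2BGR)
    if f:cv2.imwrite("pics/"+f,im)
    return im
def crop(im,x0,y0,x1,y1,k,f):
    cv2.imwrite("pics/"+f,cv2.resize(im[y0:y1,x0:x1],None,fx=k,fy=k,interpolation=cv2.INTER_CUBIC))
E
python3 - <<'E'
from h import *
im=cv2.imread("pics/top0.png")
crop(im,135,140,275,250,5,"case.png")
a=cv2.resize(im[160:245,305:425],None,fx=6,fy=6,interpolation=cv2.INTER_CUBIC);cv2.imwrite("pics/lips.png",a)
m=(im.max(2)>90).astype(np.uint8);m[:, :300]=0;m[:,430:]=0;m[:205]=0;m[245:]=0
cs,_=cv2.findContours(m,cv2.RETR_EXTERNAL,cv2.CHAIN_APPROX_NONE)
for c in cs:
    if cv2.contourArea(c)<40:continue
    (p,s,an)=cv2.minAreaRect(c); b=cv2.boxPoints((p,s,an)); W=np.array([ray("top",q,.024)[:2] for q in b]); ctr=W.mean(0)
    e=[W[1]-W[0],W[2]-W[1]]; L=max(e,key=np.linalg.norm)
    print(p,ctr.round(4),[round(np.linalg.norm(x),4) for x in e],"yaw",np.degrees(np.arctan2(L[1],L[0])).round(1),"dist",np.linalg.norm(ctr).round(3))
E
```

```text
(325.74139404296875, 224.3965301513672) [ 0.4147 -0.2419] [np.float64(0.0268), np.float64(0.0829)] yaw -140.1 dist 0.48
(367.26470947265625, 223.05880737304688) [ 0.4157 -0.3714] [np.float64(0.0823), np.float64(0.027)] yaw -33.2 dist 0.557
(407.20001220703125, 215.9000244140625) [ 0.4349 -0.4968] [np.float64(0.0578), np.float64(0.0276)] yaw -65.1 dist 0.66
```

View pics/case.png

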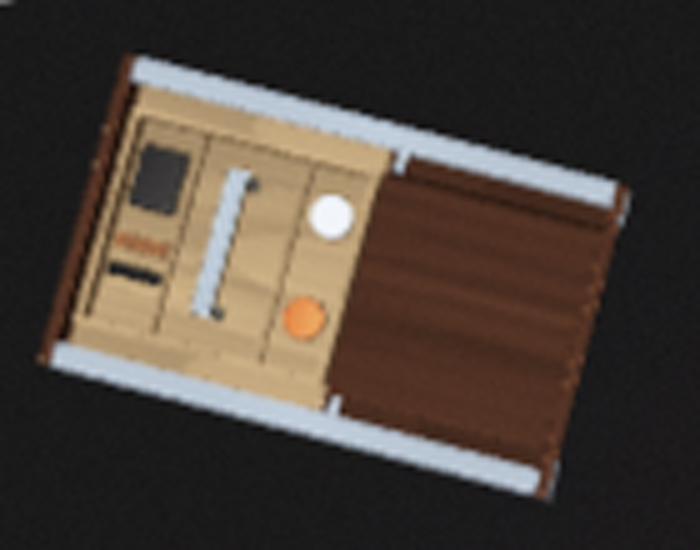

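View pics/lips.png

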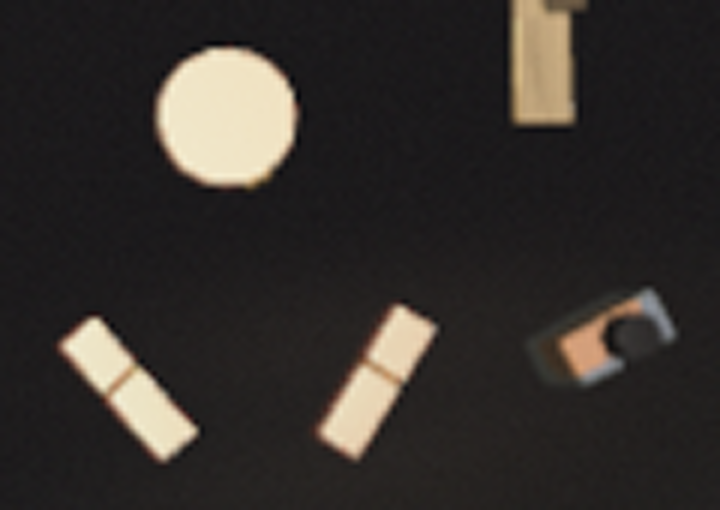

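The crop shows two look-alikes, each with a band: (326,224), 0.480 m from the base, and (367,223), 0.557 m. I choose (326,224). In the case crop, the bar's centre is at about (179.4,188.6) in full-image pixels, and the case corners are clear.

Run:
```python
from h import *
c=[ray("top",(135+x/5,140+y/5),.063)[:2] for x,y in((130,55),(632,188),(548,498),(40,363))]
c=np.array(c);print(c.round(4));ctr=c.mean(0)
print("sizes",[np.linalg.norm(c[i]-c[(i+1)%4]).round(4) for i in range(4)])
y=(c[0]-c[1]+c[3]-c[2]);y/=np.linalg.norm(y);yaw=np.degrees(np.arctan2(y[1],y[0]))-90
print("case",ctr,"yaw",yaw)
im=cv2.imread("pics/top0.png")
hsv=cv2.cvtColor(im,cv2.COLOR_BGR2HSV)
m=((im[...,0]>140)&(hsv[...,1]<70)).astype(np.uint8);w=np.zeros_like(m);w[170:207,170:190]=1
ys,xs=np.nonzero(m*w);p=np.array([xs,ys],np.float32).T
R=cv2.minAreaRect(p);print(R)
B=np.array([ray("top",q,.095)[:2] for q in cv2.boxPoints(R)]);b=ray("top",p.mean(0),.095)[:2];e=max([B[1]-B[0],B[2]-B[1]],key=np.linalg.norm)
print("bar",b,np.degrees(np.arctan2(e[1],e[0])),np.linalg.norm(e))
th=np.radians(yaw);Rc=np.array([[np.cos(th),-np.sin(th)],[np.sin(th),np.cos(th)]])
print("bar in case",Rc.T@(b-ctr),"case x,y axes",Rc.T)
for v in (72,):print("well", ctr+Rc@[0,.077])
s=r.sense();R0=s["ee_rot"];print(s["tcp_pos"],R0[:2,:2])
```

```text
[[ 0.6511  0.2612]
 [ 0.5617 -0.0442]
 [ 0.3747  0.0115]
 [ 0.4637  0.3178]]
sizes [np.float64(0.3183), np.float64(0.1951), np.float64(0.319), np.float64(0.1958)]
case [0.51277964 0.13657897] yaw -16.24621687676982
((178.10316467285156, 188.02865600585938), (4.496417045593262, 30.511404037475586), 15.52410888671875)
bar [0.53295437 0.20548691] -16.2516756419613 0.09087579657850718
bar in case [9.10473904e-05 7.18005266e-02] case x,y axes [[ 0.96006833 -0.27976562]
 [ 0.27976562  0.96006833]]
well [0.53432159 0.21050423]
[ 0.20757236 -0.58895919  0.221594  ] [[-0.94319131 -0.33224941]
 [-0.33225013  0.9431896 ]]
```

```bash
cat >> h.py <<'E'
CT=np.array([.5128,.1366]);CY=-16.25
def c2w(x,y):
    t=np.radians(CY);return CT+np.array([[np.cos(t),-np.sin(t)],[np.sin(t),np.cos(t)]])@[x,y]
def go(xy,z,yang=None):
    "tool-frame shift (at present axes) to TCP target; z-turn units to bring tool y to angle yang (mod 180)"
    s=r.sense();R=np.array(s["ee_rot"]);d=np.array([*xy,z])-s["tcp_pos"]
    out=f"t={s['time_s']:.1f} tcp={np.round(s['tcp_pos'],4)} shift tool {np.round(R.T@d,4)} F={np.round(s['wrist_force'],1)} w={s['gripper_width']*.087:.4f} gf={s['gripper_force']}"
    if yang is not None:
        a=np.radians(yang);Z=np.array([0,0,-1.]);Y=np.array([np.cos(a),np.sin(a),0])
        for k in(1,-1):
            X=np.cross(k*Y,Z);v=cv2.Rodrigues(R.T@np.array([X,k*Y,Z]).T)[0].ravel()
            out+=f"\n turn {np.round(np.degrees(v)/6,3)}"
    print(out,"J6",round(s["joints"][5],1))
E
python3 -m handwheel '[[[0,0,0,-0.024,0.027,0,0.05],[0,0,0,-0.024,0.027,0,0.05],[0,0,0,-0.024,0.027,0,0.05],[0,0,0,-0.024,0.027,0,0.05],[0,0,0,-0.024,0.027,0,0.05],[0,0,0,-0.024,0.027,0,0.05],[0,0,0,-0.024,0.027,0,0.05],[0,0,0,-0.024,0.027,0,0.05],[0,0,0,-0.024,0.027,0,0.05],[0,0,0,-0.024,0.027,0,0.05],[0,0,0,-0.024,0.027,0,0.05],[0,0,0,-0.024,0.027,0,0.05]]]'
python3 -m handwheel '[[[0,0,0,-0.024,0.027,0,0.05],[0,0,0,-0.024,0.027,0,0.05],[0,0,0,-0.024,0.027,0,0.05],[0,0,0,-0.024,0.027,0,0.05],[0,0,0,-0.024,0.027,0,0.05],[0,0,0,-0.024,0.027,0,0.05],[0,0,1,0,0,0,0.05],[0,0,1,0,0,0,0.05],[0,0,1,0,0,0,0.05],[0,0,1,0,0,0,0.05],[0,0,1,0,0,0,0.05],[0,0,0.95,0,0,0,0.05]]]'
python3 -c "
from h import *
go((.533,.2055),.12,90+CY)"
```

```text
time_s: 1.3
tcp_pos: [0.3717, -0.1867, 0.2224]
ee_rot: [[-0.943, -0.332, -0.0], [-0.332, 0.943, 0.0], [0.0, 0.0, -1.0]]
wrist_force: [0.8, -0.4, -0.1]
gripper_width: 0.576
gripper_force: 0.0
time_s: 2.5
tcp_pos: [0.4533, 0.0125, 0.2222]
ee_rot: [[-0.959, 0.285, -0.001], [0.285, 0.959, -0.0], [0.001, -0.0, -1.0]]
wrist_force: [-0.4, -0.4, 0.1]
gripper_width: 0.574
gripper_force: 0.0
t=2.5 tcp=[0.4533 0.0125 0.2222] shift tool [-0.0216  0.2078  0.1021] F=[-0.4 -0.4  0.1] w=0.0500 gf=0.0
 turn [-0.003 -0.008 -0.047]
 turn [-1.2000e-02  5.0000e-03  2.9953e+01] J6 -128.7
```

```bash
python3 -m handwheel '[[[0,0,-0.05,-0.0027,0.026,0.0,0.05],[0,0,0,-0.0027,0.026,0,0.05],[0,0,0,-0.0027,0.026,0,0.05],[0,0,0,-0.0027,0.026,0,0.05],[0,0,0,-0.0027,0.026,0.01,0.05],[0,0,0,-0.0027,0.026,0.02,0.05],[0,0,0,-0.0027,0.026,0.03,0.05],[0,0,0,-0.0027,0.026,0.032,0.05],[0,0,0,0,0,0.01,0.05],[0,0,0,0,0,0,0.05]]]'
python3 - <<'E'
from h import *
go((.533,.2055),.069,90+CY)
im=snap("side","s1.png");x,y=proj("side",[.533,.2055,.09]);print(x,y)
x,y=int(x),int(y);crop(im,x-50,y-45,x+80,y+55,6,"s1c.png")
E
```

```text
time_s: 3.5
tcp_pos: [0.5304, 0.2058, 0.118]
ee_rot: [[-0.961, 0.275, -0.005], [0.275, 0.961, -0.003], [0.004, -0.005, -1.0]]
wrist_force: [-0.6, -0.0, -0.5]
gripper_width: 0.577
gripper_force: 0.0
t=3.5 tcp=[0.5304 0.2058 0.118 ] shift tool [-0.0028  0.0007  0.049 ] F=[-0.6 -0.  -0.5] w=0.0502 gf=0.0
 turn [-0.044 -0.036  0.048]
 turn [  0.057  -0.068 -29.952] J6 -143.5
215.7151847786791 166.8544816303285
```

View pics/s1c.png

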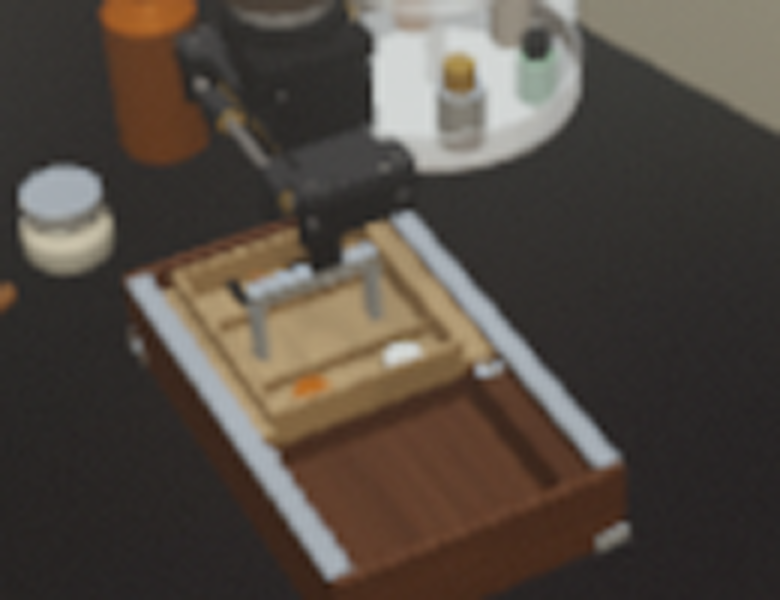

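The side crop shows the bar at crop (315,275), with the fingers straddling it and everything lined up. I'll go down and pinch.

```bash
python3 -m handwheel '[[[0,0,0.05,-0.0028,0.0007,0.01,0.05],[0,0,0,0,0,0.015,0.05],[0,0,0,0,0,0.015,0.05],[0,0,0,0,0,0.009,0.05],[0,0,0,0,0,0,0.05],[0,0,0,0,0,0,0],[0,0,0,0,0,0,0],[0,0,0,0,0,0,0],[0,0,0,0,0,0,0],[0,0,0,0,0,0,0]]]'
python3 -c "
from h import *
go((.533,.2055),.077,90+CY)"
```

```text
time_s: 4.55
tcp_pos: [0.5348, 0.2065, 0.0718]
ee_rot: [[-0.96, 0.28, 0.0], [0.28, 0.96, 0.0], [-0.0, 0.0, -1.0]]
wrist_force: [-0.6, -0.6, 0.1]
gripper_width: 0.207
gripper_force: 0.0
t=4.5 tcp=[0.5348 0.2065 0.0718] shift tool [ 0.0015 -0.0015 -0.0052] F=[-0.6 -0.6  0.1] w=0.0180 gf=0.0
 turn [ 0.004  0.003 -0.005]
 turn [ 5.0000e-03 -7.0000e-03  2.9995e+01] J6 -143.6
```

Still closing: 18 mm now, and the bar is 12 mm.

```bash
python3 -m handwheel '[[[0,0,0,0,0,0,0],[0,0,0,0,0,0,0],[0,0,0,0,0,0,0],[0,0,0,0,0,0,0],[0,0,0,0,0,-0.003,0],[0,0,0,0,0,-0.003,0],[0,0,0,0,0,-0.002,0],[0,0,0,0,0,0,0],[0,0,0,0,0,0,0]]]'
python3 -c "
from h import *
go((.533,.2055),.077,90+CY)"
```

```text
time_s: 5.45
tcp_pos: [0.5346, 0.2065, 0.0794]
ee_rot: [[-0.96, 0.28, -0.0], [0.28, 0.96, 0.0], [0.0, 0.0, -1.0]]
wrist_force: [-0.1, -0.5, -2.6]
gripper_width: 0.133
gripper_force: 30.0
t=5.5 tcp=[0.5346 0.2065 0.0794] shift tool [ 0.0013 -0.0014  0.0024] F=[-0.1 -0.5 -2.6] w=0.0116 gf=29.998499527573586
 turn [ 0.001 -0.002 -0.007]
 turn [-3.0000e-03 -1.0000e-03  2.9993e+01] J6 -143.6
```

```bash
python3 -m handwheel '[[[0,0,0,0,-0.008,0,0],[0,0,0,0,-0.015,0,0],[0,0,0,0,-0.02,0,0],[0,0,0,0,-0.02,0,0],[0,0,0,0,-0.02,0,0],[0,0,0,0,-0.02,0,0],[0,0,0,0,-0.02,0,0],[0,0,0,0,-0.012,0,0],[0,0,0,0,-0.002,0,0],[0,0,0,0,0,0,0]]]'
python3 - <<'E'
from h import *
go(c2w(0,-.068),.0715,90+CY)
snap("top","t2.png")
E
```

```text
time_s: 6.45
tcp_pos: [0.4967, 0.0746, 0.0798]
ee_rot: [[-0.96, 0.281, 0.001], [0.281, 0.96, 0.0], [-0.001, 0.001, -1.0]]
wrist_force: [0.7, 0.7, -3.5]
gripper_width: 0.137
gripper_force: 30.0
t=6.5 tcp=[0.4967 0.0746 0.0798] shift tool [ 0.0019 -0.004   0.0083] F=[ 0.7  0.7 -3.5] w=0.0119 gf=29.998945500701666
 turn [ 0.005  0.007 -0.012]
 turn [ 1.2000e-02 -9.0000e-03  2.9988e+01] J6 -133.4
```

Lower by 8 mm, release, and raise. Wait for the fingers to open before raising.

```bash
python3 -m handwheel '[[[0,0,0,0,-0.002,0.002,0],[0,0,0,0,0,0.003,0],[0,0,0,0,0,0.002,0],[0,0,0,0,0,0.001,0],[0,0,0,0,0,0,0],[0,0,0,0,0,0,0.06],[0,0,0,0,0,0,0.06],[0,0,0,0,0,0,0.06],[0,0,0,0,0,0,0.06],[0,0,0,0,0,0,0.06]]]'
python3 -c "
from h import *
go((.4147,-.2419),.2,-50)"
```

```text
time_s: 7.5
tcp_pos: [0.4959, 0.0729, 0.0716]
ee_rot: [[-0.96, 0.28, 0.0], [0.28, 0.96, 0.0], [-0.0, 0.0, -1.0]]
wrist_force: [-0.3, -0.3, 0.3]
gripper_width: 0.502
gripper_force: 0.0
t=7.5 tcp=[0.4959 0.0729 0.0716] shift tool [-0.0104 -0.325  -0.1284] F=[-0.3 -0.3  0.3] w=0.0437 gf=0.0
 turn [ 4.0000e-03 -0.0000e+00  2.0619e+01]
 turn [ 0.000e+00  4.000e-03 -9.381e+00] J6 -133.3
```

```bash
python3 -m handwheel '[[[0,0,0,0,0,-0.01,0.06],[0,0,0,0,0,-0.025,0.06],[0,0,0,0,0,-0.025,0.06],[0,0,0,-0.001,-0.025,-0.02,0.06],[0,0,0,-0.001,-0.035,0,0.06],[0,0,0,-0.001,-0.04,0,0.06],[0,0,0,-0.001,-0.04,0,0.06],[0,0,0,-0.001,-0.04,0,0.06],[0,0,0,-0.001,-0.04,0,0.06],[0,0,0,-0.001,-0.04,0,0.06],[0,0,0,-0.001,-0.035,0,0.06],[0,0,0,-0.002,-0.03,0,0.06]]]'
python3 -m handwheel '[[[0,0,-1.2,0,0,0,0.06],[0,0,-1.2,0,0,0,0.06],[0,0,-1.2,0,0,0,0.06],[0,0,-1.2,0,0,0,0.06],[0,0,-1.2,0,0,0,0.06],[0,0,-1.2,0,0,0,0.06],[0,0,-1.2,0,0,0,0.06],[0,0,-0.98,0,0,0,0.06],[0,0,0,0,0,0,0.06]]]'
python3 - <<'E'
from h import *
go((.4147,-.2419),.1,-50)
im=snap("side","s3.png");x,y=proj("side",[.4147,-.2419,.02]);print(x,y)
x,y=int(x),int(y)
K=[]
g=cv2.resize(im[y-70:y+40,x-60:x+80],None,fx=5,fy=5,interpolation=cv2.INTER_CUBIC)
t=cv2.imread("pics/t2.png")[140:250,135:275];g2=cv2.resize(t,None,fx=2,fy=2)
h=np.zeros((550,700+0,3),np.uint8);h[:]=g[:550,:700];h[:220,:280]=g2;cv2.imwrite("pics/s3c.png",h)
E
```

```text
time_s: 8.7
tcp_pos: [0.4135, -0.2435, 0.1525]
ee_rot: [[-0.96, 0.281, 0.001], [0.281, 0.96, -0.0], [-0.001, -0.0, -1.0]]
wrist_force: [0.6, -0.5, -0.1]
gripper_width: 0.692
gripper_force: 0.0
time_s: 9.6
tcp_pos: [0.4144, -0.2419, 0.1523]
ee_rot: [[-0.766, -0.643, 0.001], [-0.643, 0.766, -0.0], [-0.001, -0.001, -1.0]]
wrist_force: [0.7, -0.1, -0.2]
gripper_width: 0.687
gripper_force: 0.0
t=9.6 tcp=[ 0.4144 -0.2419  0.1523] shift tool [-0.0002 -0.0002  0.0523] F=[ 0.7 -0.1 -0.2] w=0.0597 gf=0.0
 turn [8.0000e-03 1.4000e-02 2.9997e+01]
 turn [-0.009  0.005 -0.003] J6 -39.2
282.1967347786353 262.25005025499325
```

View pics/s3c.png

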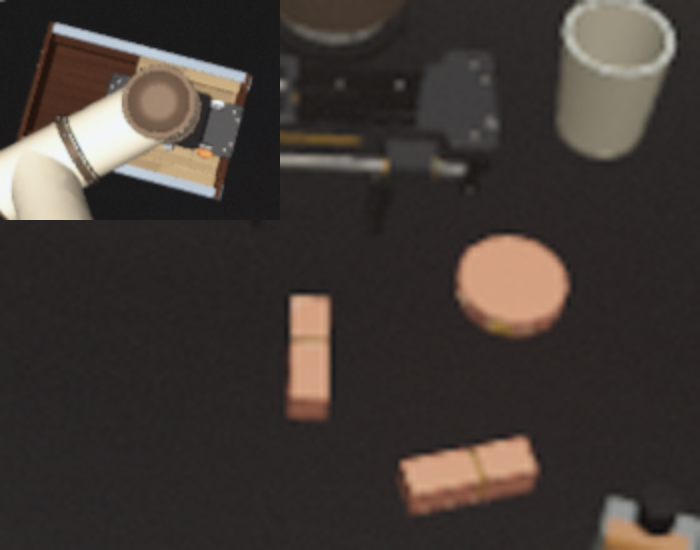

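The side crop shows the lipstick at crop (309,345), and the tool is centred above it to within a few mm. The inset shows the tray at the -y end. I'll go down and grip.

```bash
python3 -m handwheel '[[[0,0,0,0,0,0.02,0.06],[0,0,0,0,0,0.03,0.06],[0,0,0,0,0,0.03,0.06],[0,0,0,0,0,0.03,0.06],[0,0,0,0,0,0.02,0.06],[0,0,0,0,0,0.013,0.06],[0,0,0,0,0,0.005,0.06],[0,0,0,0,0,0,0.06],[0,0,0,0,0,0,0],[0,0,0,0,0,0,0],[0,0,0,0,0,0,0],[0,0,0,0,0,0,0]]]'
python3 -m handwheel '[[[0,0,0,0,0,0,0],[0,0,0,0,0,0,0],[0,0,0,0,0,0,0],[0,0,0,0,0,0,0]]]'
```

```text
time_s: 10.85
tcp_pos: [0.4145, -0.2419, 0.0041]
ee_rot: [[-0.766, -0.643, 0.001], [-0.643, 0.766, -0.0], [-0.001, -0.001, -1.0]]
wrist_force: [-0.2, -0.3, -0.8]
gripper_width: 0.411
gripper_force: 0.0
time_s: 11.25
tcp_pos: [0.4144, -0.2419, 0.0038]
ee_rot: [[-0.766, -0.643, 0.001], [-0.643, 0.766, -0.0], [-0.0, -0.0, -1.0]]
wrist_force: [0.3, 0.0, 3.2]
gripper_width: 0.27
gripper_force: 30.0
```

```bash
python3 -m handwheel '[[[0,0,0,0,0,-0.01,0],[0,0,0,0,0,-0.03,0],[0,0,0,0,0,-0.04,0],[0,0,0,0,0,-0.04,0],[0,0,1.2,0,0,-0.03,0],[0,0,1.2,0,0,0,0],[0,0,1.2,0,0,0,0],[0,0,1.2,0,0,0,0],[0,0,1.2,0,0,0,0],[0,0,1.2,0,0,0,0],[0,0,1.2,0,0,0,0],[0,0,0.98,0,0,0,0]]]'
python3 -m handwheel '[[[0,0,0,0.001,0.025,0,0],[0,0,0,0.001,0.038,0,0],[0,0,0,0.001,0.042,0,0],[0,0,0,0.001,0.045,0,0],[0,0,0,0.001,0.045,0,0],[0,0,0,0.001,0.045,0,0],[0,0,0,0.001,0.045,0,0],[0,0,0,0.001,0.045,0,0],[0,0,0,0.001,0.045,0,0],[0,0,0,0.001,0.042,0,0],[0,0,0,0.001,0.034,0,0],[0,0,0,0,0.018,0,0]]]'
python3 - <<'E'
from h import *
go(c2w(0,.078),.009,90+CY)
im=snap("side");x,y=proj("side",[.5346,.2115,.06]);x,y=int(x),int(y)
crop(im,x-60,y-60,x+80,y+50,5,"s4c.png")
E
```

```text
time_s: 12.45
tcp_pos: [0.4137, -0.2417, 0.1538]
ee_rot: [[-0.958, 0.285, -0.0], [0.285, 0.958, 0.0], [0.0, 0.0, -1.0]]
wrist_force: [-0.2, -0.7, -0.6]
gripper_width: 0.277
gripper_force: 30.0
time_s: 13.65
tcp_pos: [0.5353, 0.2139, 0.1536]
ee_rot: [[-0.96, 0.278, 0.0], [0.278, 0.96, 0.0], [0.0, 0.0, -1.0]]
wrist_force: [0.4, -0.7, -0.6]
gripper_width: 0.275
gripper_force: 30.0
t=13.7 tcp=[0.5353 0.2139 0.1536] shift tool [ 0.     -0.0025  0.1446] F=[ 0.4 -0.7 -0.6] w=0.0239 gf=29.999561458826065
 turn [ 0.002 -0.     0.013]
 turn [ 0.0000e+00  3.0000e-03 -2.9987e+01] J6 -144.0
```

View pics/s4c.png

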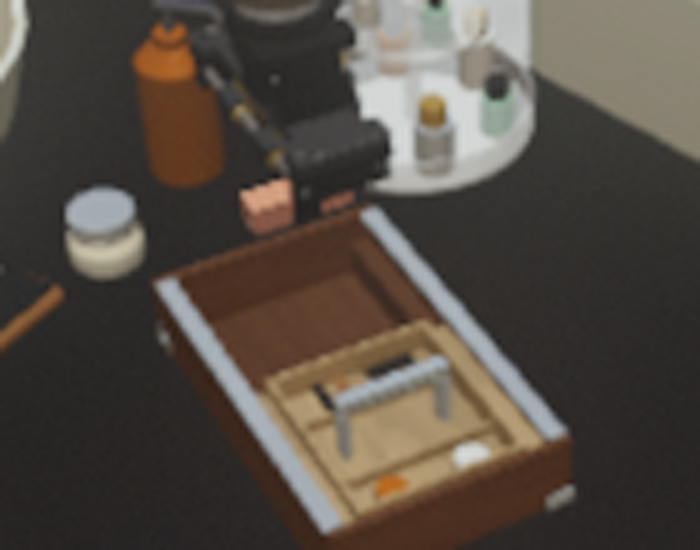

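The side crop shows the lipstick held level above the open +y compartment, with the tray down at the near end (bar at crop (395,385)). I'll lower it.

```bash
python3 -m handwheel '[[[0,0,0,0,-0.0025,0.02,0],[0,0,0,0,0,0.025,0],[0,0,0,0,0,0.025,0],[0,0,0,0,0,0.025,0],[0,0,0,0,0,0.02,0],[0,0,0,0,0,0.012,0],[0,0,0,0,0,0.01,0],[0,0,0,0,0,0.004,0],[0,0,0,0,0,0.002,0],[0,0,0,0,0,0.001,0],[0,0,0,0,0,0.001,0],[0,0,0,0,0,0,0]]]'
```

```text
time_s: 14.9
tcp_pos: [0.5346, 0.2092, 0.009]
ee_rot: [[-0.96, 0.28, 0.001], [0.28, 0.96, 0.0], [-0.0, 0.001, -1.0]]
wrist_force: [0.1, -0.2, -0.6]
gripper_width: 0.272
gripper_force: 30.0
```

```bash
python3 -m handwheel '[[[0,0,0,0,0,0.001,0],[0,0,0,0,0,0.0005,0],[0,0,0,0,0,0,0],[0,0,0,0,0,0,0.05],[0,0,0,0,0,0,0.05],[0,0,0,0,0,0,0.05],[0,0,0,0,0,0,0.05],[0,0,0,0,0,0,0.05]]]'
python3 -m handwheel '[[[0,0,0,0,0,-0.01,0.05],[0,0,0,0,0,-0.03,0.05],[0,0,0,0,0,-0.04,0.05],[0,0,0,0,0,-0.035,0.05],[0,0,0,0,0,-0.02,0.05],[0,0,0,0,-0.02,0,0.05],[0,0,0,0,-0.03,0,0.05],[0,0,0,0,-0.03,0,0.05],[0,0,0,0,-0.03,0,0.05],[0,0,0,0,-0.03,0,0.05],[0,0,0,0,-0.005,0,0.05],[0,0,0,0,0,0,0.05]]]'
python3 - <<'E'
from h import *
go((.4959,.0729),.0716,90+CY)
im=snap("side");x,y=proj("side",[.5346,.2115,.06]);x,y=int(x),int(y)
crop(im,x-60,y-60,x+80,y+50,5,"s5c.png")
E
```

```text
time_s: 15.7
tcp_pos: [0.5344, 0.209, 0.0069]
ee_rot: [[-0.96, 0.28, -0.0], [0.28, 0.96, -0.0], [0.0, -0.0, -1.0]]
wrist_force: [0.3, 0.7, 0.4]
gripper_width: 0.557
gripper_force: 0.0
time_s: 16.9
tcp_pos: [0.493, 0.0686, 0.1419]
ee_rot: [[-0.959, 0.282, -0.001], [0.282, 0.959, -0.0], [0.001, -0.0, -1.0]]
wrist_force: [-0.1, 0.1, -0.6]
gripper_width: 0.574
gripper_force: 0.0
t=16.9 tcp=[0.493  0.0686 0.1419] shift tool [-0.0016  0.0049  0.0703] F=[-0.1  0.1 -0.6] w=0.0499 gf=0.0
 turn [-0.003 -0.005 -0.025]
 turn [-8.0000e-03  4.0000e-03  2.9975e+01] J6 -133.0
```

View pics/s5c.png

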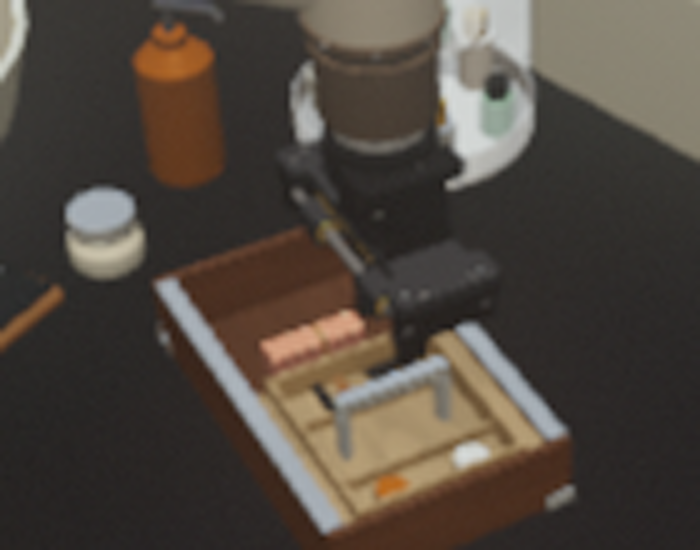

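The lipstick lies flat in the compartment at crop (315,340). Now I'll regrasp the bar and lift 8 mm.

```bash
python3 -m handwheel '[[[0,0,0,-0.0016,0.0049,0.01,0.05],[0,0,0,0,0,0.02,0.05],[0,0,0,0,0,0.02,0.05],[0,0,0,0,0,0.015,0.05],[0,0,0,0,0,0.005,0.05],[0,0,0,0,0,0,0.05],[0,0,0,0,0,0,0],[0,0,0,0,0,0,0],[0,0,0,0,0,0,0],[0,0,0,0,0,0,0],[0,0,0,0,0,0,0],[0,0,0,0,0,0,0]]]'
python3 -m handwheel '[[[0,0,0,0,0,0,0],[0,0,0,0,0,0,0],[0,0,0,0,0,0,0],[0,0,0,0,0,-0.003,0],[0,0,0,0,0,-0.003,0],[0,0,0,0,0,-0.002,0],[0,0,0,0,0,0,0],[0,0,0,0,0,0,0]]]'
python3 -c "
from h import *
go((.5346,.2065),.0794,90+CY)"
```

```text
time_s: 18.15
tcp_pos: [0.4966, 0.0739, 0.0723]
ee_rot: [[-0.96, 0.28, -0.0], [0.28, 0.96, -0.0], [0.0, -0.0, -1.0]]
wrist_force: [-0.1, 0.4, 3.0]
gripper_width: 0.132
gripper_force: 30.0
time_s: 18.95
tcp_pos: [0.4966, 0.0742, 0.0799]
ee_rot: [[-0.96, 0.281, -0.0], [0.281, 0.96, 0.0], [0.0, 0.0, -1.0]]
wrist_force: [0.3, 0.2, -2.6]
gripper_width: 0.136
gripper_force: 30.0
t=18.9 tcp=[0.4966 0.0742 0.0799] shift tool [0.0006 0.1377 0.0005] F=[ 0.3  0.2 -2.6] w=0.0118 gf=29.999562967568636
 turn [ 0.    -0.002 -0.007]
 turn [-3.0000e-03 -0.0000e+00  2.9993e+01] J6 -133.3
```

```bash
python3 -m handwheel '[[[0,0,0,0,0.008,0,0],[0,0,0,0,0.015,0,0],[0,0,0,0,0.02,0,0],[0,0,0,0,0.02,0,0],[0,0,0,0,0.02,0,0],[0,0,0,0,0.02,0,0],[0,0,0,0.0005,0.018,0,0],[0,0,0,0,0.01,0,0],[0,0,0,0,0.0035,0,0],[0,0,0,0,0,0,0],[0,0,0,0,0,0,0]]]'
python3 -c "
from h import *
go((.5346,.2065),.0718,90+CY)"
```

```text
time_s: 20.05
tcp_pos: [0.5335, 0.2027, 0.0799]
ee_rot: [[-0.96, 0.281, -0.001], [0.281, 0.96, -0.001], [0.001, -0.001, -1.0]]
wrist_force: [0.4, 0.6, -3.6]
gripper_width: 0.134
gripper_force: 30.0
t=20.1 tcp=[0.5335 0.2027 0.0799] shift tool [0.     0.004  0.0081] F=[ 0.4  0.6 -3.6] w=0.0117 gf=29.999512201175094
 turn [-0.007 -0.007 -0.013]
 turn [-1.1000e-02  1.1000e-02  2.9987e+01] J6 -143.4
```

```bash
python3 -m handwheel '[[[0,0,0,0,0.0025,0,0],[0,0,0,0,0,0.002,0],[0,0,0,0,0,0.003,0],[0,0,0,0,0,0.002,0],[0,0,0,0,0,0.001,0],[0,0,0,0,0,0,0]]]'
python3 -c "
from h import *
go((.5346,.2065),.0718,90+CY)"
```

```text
time_s: 20.65
tcp_pos: [0.5344, 0.2055, 0.0724]
ee_rot: [[-0.96, 0.28, -0.0], [0.28, 0.96, -0.001], [0.0, -0.001, -1.0]]
wrist_force: [-1.8, -1.5, 1.2]
gripper_width: 0.137
gripper_force: 30.0
t=20.6 tcp=[0.5344 0.2055 0.0724] shift tool [0.0001 0.001  0.0006] F=[-1.8 -1.5  1.2] w=0.0119 gf=29.99972934834659
 turn [-0.006 -0.003 -0.006]
 turn [-4.0000e-03  1.0000e-02  2.9994e+01] J6 -143.5
```

Down, with contact force reversed. Release, rise, move clear and check.

```bash
python3 -m handwheel '[[[0,0,0,0,0,0,0.05],[0,0,0,0,0,0,0.05],[0,0,0,0,0,0,0.05],[0,0,0,0,0,0,0.05],[0,0,0,0,0,-0.01,0.05],[0,0,0,0,0,-0.03,0.05],[0,0,0,0,0,-0.04,0.05],[0,0,0,0,0,-0.04,0.05],[0,0,0,0,0,-0.01,0.05]]]'
python3 -m handwheel '[[[0,0,0,0,-0.025,0,0.05],[0,0,0,0,-0.04,0,0.05],[0,0,0,0,-0.04,0,0.05],[0,0,0,0,-0.04,0,0.05],[0,0,0,0,-0.04,0,0.05],[0,0,0,0,-0.04,0,0.05],[0,0,0,0,-0.04,0,0.05],[0,0,0,0,-0.04,0,0.05],[0,0,0,0,-0.04,0,0.05],[0,0,0,0,-0.03,0,0.05],[0,0,0,0,-0.02,0,0.05],[0,0,0,0,0,0,0.05]]]'
python3 - <<'E'
from h import *
s=snap("side");x,y=map(int,proj("side",[.5346,.2115,.06]));t=snap("top","t6.png")
a=cv2.resize(s[y-60:y+50,x-60:x+80],(400,314));b=cv2.resize(t[140:250,135:275],(400,314));cv2.imwrite("pics/end.png",np.hstack([a,b]))
hsv=cv2.cvtColor(t,cv2.COLOR_BGR2HSV);m=((t[...,0]>140)&(hsv[...,1]<70)).astype(np.uint8);w=np.zeros_like(m);w[170:207,170:190]=1
ys,xs=np.nonzero(m*w);b=ray("top",(xs.mean(),ys.mean()),.095)[:2]-CT;print("bar case y",b@(c2w(0,1)-CT),"x",b@(c2w(1,0)-CT));print(r.sense()["time_s"])
E
```

```text
time_s: 21.55
tcp_pos: [0.5372, 0.207, 0.2084]
ee_rot: [[-0.96, 0.28, 0.01], [0.28, 0.96, 0.005], [-0.008, 0.008, -1.0]]
wrist_force: [0.6, -0.1, 0.7]
gripper_width: 0.572
gripper_force: 0.0
time_s: 22.75
tcp_pos: [0.4229, -0.175, 0.2022]
ee_rot: [[-0.959, 0.284, -0.0], [0.284, 0.959, -0.0], [0.0, -0.0, -1.0]]
wrist_force: [-0.6, 0.4, 0.2]
gripper_width: 0.574
gripper_force: 0.0
bar case y 0.07285798624172943 x -0.0014802838851854915
22.85
```

View pics/end.png

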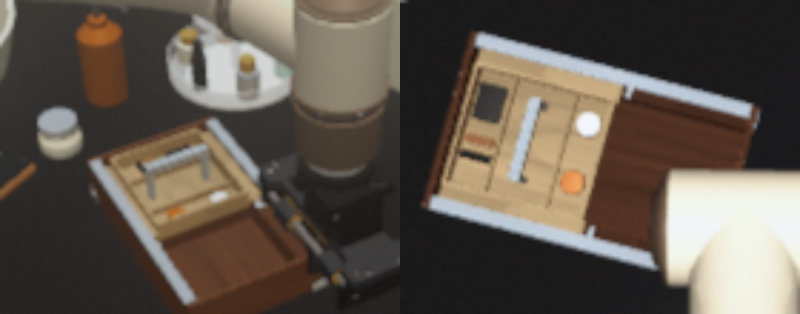

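The tray is back in its parked place and level: the bar measures case y = 0.073 m, and both bumps show just in front of the tray's edge. The arm is clear, so I'll hand the job in.

```bash
python3 -c "
from station import r
print(r.finish_job())"
```

```text
the job is handed in; nothing more can be done
None
```

I handed the job in at about 23 s: the nearer lipstick case is flat on the compartment floor, the tray is parked level over it, and the arm is clear. The hand-in call returned no verdict, and I saw nothing on the counter disturbed.

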